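# Assemble and start the watchmaker's parts dryer

### The job

Get the small bench dryer going: seat the open metal chamber fully home on the base's two pegs, then stand the parts basket inside it, then fit the deep cover squarely over it so that it sits level on the chamber's rim. Last, pull the start knob on the base's pillar up to its stop, hold it there for a moment, and let it spring back down. Set the parts down rather than dropping them, and leave the tins, the jar and the tool block where they are.

Things in the scene. Friction and masses are not known exactly. Their poses are not given: they have to be found in the camera images.
- dryer_base: Grey dryer base, fixed; plinth 110 mm (x) by 235 mm (y -85 to +150), flat top 40 mm above the bench. Origin on the bench, midway between the pegs; z up. Two upright steel pegs, 12 mm diameter, 23 mm tall, tapered tops, at y = +62 and -62 mm, dark air slots between them. At y = +115 mm a pillar 62 x 56 mm in plan rises to 100 mm above the bench and carries the start knob.
- chamber: Loose steel box, open top, about 350 g, outside 56 (x) by 100 mm (y), walls 4 mm, rim 70 mm above the underside, on a flange 62 x 150 x 8 mm with a 16 mm through hole at y = +62 and -62 mm for the pegs. Inside floor 8 mm above the underside. Origin: centre of the underside; z up. Either way round fits; seated, its origin is 40 mm above the base's. Can be gripped across the 56 mm.
- basket: Loose aluminium tray of brass wheels, about 120 g, 40 (x) by 80 mm (y), 36 mm high, with an upright handle over its middle: a bar 10 mm thick (x), 54 mm long (y), from 68 to 90 mm above the underside, on two posts. Origin: centre of the underside; z up. In the chamber its origin is 8 mm above the chamber's and the bar stands clear above the rim.
- cover: Loose aluminium box, open below, about 200 g, outside 72 (x) by 116 mm (y), 50 mm high, walls 4 mm: 4 mm clear all round the chamber. Inner ledges, 10 mm above its lower edge, rest on the chamber's short rims. Black bar handle on top: 12 mm thick (x), 54 mm long (y), 60 to 80 mm above the lower edge. Origin: centre of the lower edge; z up. Fitted, its origin is 60 mm above the chamber's.
- knob_grip (a point): Centre of the start knob's black grip bar on top of the pillar: bar 14 mm thick (base x), 44 mm long (base y), 20 mm high, its middle 22 mm above the pillar's top when the knob is down. Axes as the base's.
- start_knob (a joint): How far the start knob is pulled up, in m: 0 down (rest), 0.025 at its upper stop. A spring pulls it down, from about 2.5 N at rest to 9 N at the stop.
- tins: Bystander: two flat round steel tins stacked as one piece, 72 mm diameter, 36 mm high. Origin: centre of the underside.
- jar: Bystander: amber glass jar with a black cap, 56 mm diameter, 75 mm high. Origin: centre of the underside.
- tool_block: Bystander: dark wooden block 60 x 110 x 40 mm with four small screwdrivers standing in it, about 105 mm high in all. Origin: centre of the underside.
Not all that is in view belongs to the job. What is shaped like the basket but red is not meant.

How it is judged:
On the way, in this order (a step that is already met when the one before it is completed fails the run):
1. the chamber is seated fully home on the base's pegs and let go (x of chamber in the frame of dryer_base between -0.004 and 0.004 m and y of chamber in the frame of dryer_base between -0.004 and 0.004 m and z of chamber in the frame of dryer_base between 0.037 and 0.0425 m and angle between the y axis of chamber and the y axis of dryer_base, either way round below 0.08 rad and angle between chamber's own z axis and vertical below 0.06 rad and contact force between the fingers and chamber below 0.3 N), for 0.2 s.
2. the basket stands on the chamber's floor and is let go (x of basket in the frame of chamber between -0.008 and 0.008 m and y of basket in the frame of chamber between -0.01 and 0.01 m and z of basket in the frame of chamber between 0.005 and 0.011 m and angle between the y axis of basket and the y axis of chamber, either way round below 0.25 rad and angle between basket's own z axis and vertical below 0.06 rad and contact force between the fingers and basket below 0.3 N), for 0.2 s.
3. the cover rests squarely on the chamber's rim and is let go (x of cover in the frame of chamber between -0.0075 and 0.0075 m and y of cover in the frame of chamber between -0.0075 and 0.0075 m and z of cover in the frame of chamber between 0.057 and 0.063 m and angle between the y axis of cover and the y axis of chamber, either way round below 0.2 rad and angle between cover's own z axis and vertical below 0.06 rad and contact force between the fingers and cover below 0.3 N), for 0.2 s.
4. the start knob is held up at its stop (above 22 of 25 mm) (value of joint start_knob above 0.022 m), for 0.2 s.
At the end, for the whole second after the job is handed in: Chamber on both pegs (2.5 mm of flush, 4 mm of centre, 0.08 rad), basket standing on its floor (3 mm), cover level on its rim (3 mm in height, 7.5 mm sideways), all upright within 0.06 rad and at rest; start knob back down (below 3 mm) (x of chamber in the frame of dryer_base between -0.004 and 0.004 m and y of chamber in the frame of dryer_base between -0.004 and 0.004 m and z of chamber in the frame of dryer_base between 0.037 and 0.0425 m and angle between the y axis of chamber and the y axis of dryer_base, either way round below 0.08 rad and angle between each of chamber, basket, cover's own z axis and vertical below 0.06 rad and x of basket in the frame of chamber between -0.008 and 0.008 m and y of basket in the frame of chamber between -0.01 and 0.01 m and z of basket in the frame of chamber between 0.005 and 0.011 m and angle between the y axis of basket and the y axis of chamber, either way round below 0.25 rad and x of cover in the frame of chamber between -0.0075 and 0.0075 m and y of cover in the frame of chamber between -0.0075 and 0.0075 m and z of cover in the frame of chamber between 0.057 and 0.063 m and angle between the y axis of cover and the y axis of chamber, either way round below 0.2 rad and linear speed of each of chamber, basket, cover below 0.01 m/s and value of joint start_knob below 0.003 m); the robot touches nothing.
It fails at once if the chamber is dropped (moves faster than 0.7 m/s while not held) (contact force between the fingers and chamber below 0.3 N and linear speed of chamber above 0.7 m/s).
It fails at once if the basket is dropped (moves faster than 0.7 m/s while not held) (contact force between the fingers and basket below 0.3 N and linear speed of basket above 0.7 m/s).
It fails at once if the cover is dropped (moves faster than 0.7 m/s while not held) (contact force between the fingers and cover below 0.3 N and linear speed of cover above 0.7 m/s).
It fails at once if a bystander (tins, jar, tool block) is shifted over 25 mm or tipped over 0.3 rad (distance of any of tins, jar, tool_block from where it was at the start of the episode above 0.025 m or angle between any of tins, jar, tool_block's own z axis and vertical above 0.3 rad).
It also fails if it takes over 72 s, if anything falls off the work surface, if the arm or the gripper's body presses on something with over 40 N, if the wrist force passes 120 N, or if a joint passes its speed limit or range.

### The arm

A 7-joint arm with a two-finger parallel gripper is mounted at the origin on the work surface. World frame = base frame: x ahead of the robot, y to its left, z up, the work surface at z = 0. Lengths are in m, angles in rad, forces in N, time in s.
With the tool pointing down it reaches from about 0.4 to 0.875 m from the base axis. Payload 19.3 kg.
Tool frame: the origin (TCP) lies midway between the tips of the shut fingers; the grasp point (between the pads) lies bot.tcp_to_grasp behind it (bot.tcp_to_grasp is the distance from the TCP to the grasp point, in m); z points along the fingers, y is the line along which they close (so a half turn about z gives the same grasp; the last joint's range is limited). The gripper opens to 85 mm and grips with 20 to 120 N. Pads are 22 mm wide; open, the fingers measure 114 mm over their backs; the gripper's body (76 mm by 85 mm) begins 54 mm behind the grasp point. The pads swing forward as they close: fully open they stand 13 mm farther back than shut.
Start: joints at [-1.265, 0.521, -0.036, 1.599, 0.021, 1.021, -0.113], TCP at [0.229, 0.581, 0.231] pointing down, gripper open.
Joint ranges: [-2.91, 2.91], [-0.3, 2.13], [-1.5, 1.42], [0.17, 2.43], [-1.26, 4.41], [0.16, 1.93], [-2.52, 2.52]. Speed limits (rad/s): [1.89, 1.89, 2.39, 2.39, 3.01, 3.01, 3.01].

### API

Orientations are given as [roll, pitch, yaw] about the fixed x, y, z axes, in that order (R = Rz(yaw) Ry(pitch) Rx(roll)).
In Python, from workcell import observe, imaging, bot gives the robot as it stands.
- The arm moves only by the tool send_rows, never from a script. Its argument "plan" is text: rows parted by semicolons, each of 7 numbers parted by spaces: the shift along the tool's x, y, z in m, then the turn, a rotation vector about the tool's x, y, z in degrees, then the finger opening in m, from 0 to 0.0854. In form: dx dy dz rx ry rz claw; .... A call has 1 to 10 rows; each row is the pose to reach, as a shift and turn from the pose commanded when the call began, along the tool's axes at that moment; what a row does not reach only later rows make up. A row lasts 1/12 s, in which the tool goes at most 41.7 mm and 7.16 degrees, less where a joint would pass 70% of its speed; a pose out of reach is approached as far as the arm can. A call with a gripper value outside its range is refused whole. The fingers move at their own pace and stop on an object; "grip_force" is the grip in N (left out, the last holds). Time passes only in rows, so rows that repeat a pose let the fingers close. It gives the time, the measured TCP pose, the force, the opening and the grip force at its end, in the units of the state.
- observe(): the state, without advancing time (a new reading comes with each control period).
- imaging.grab_frame(name): name is "scene" or "top" or "wrist"; returns a dict with "color" (480x640x3 uint8, red, green, blue), "fx", "fy", "cx", "cy" (pixels), "dist_coeffs" ([k1, k2, p1, p2, k3] as OpenCV has them; the pictures are not rectified), "eye" and "orientation" of the camera in the world; the wrist camera has in their place "tool_from_camera" (4x4, takes a point from camera to tool coordinates, whose origin is the TCP and whose axes are the flange's). Camera axes: x right, y down, z forward; pixel columns grow to the right and rows downward; lengths in m; the calibration is good to about 2 mm. A picture is of the moment at which its call begins: read the wrist's pose just before it. There is no depth.
- bot.job_done(): hands the job in; it is judged then, once.
The state is a dict: "clock": time; "qpos": joint angles; "qd": joint speeds; "joint_efforts": joint torques, N m; "position": TCP position; "tool_rot": TCP orientation; "force": force on the tool from outside, world axes, zero at the start; "moment": the same for the moment, N m; "grip_width": finger opening in m; "finger_force": force on a finger pad.
Only numpy, scipy, OpenCV 4.12 (cv2) and the standard library are available. Lean on these libraries where they do the work, as an engineer would, in place of code of your own. Each camera call takes 0.05 s, during which the arm holds its last target. There are 200 camera calls.

## Working session

There is one attempt and no reset: what is moved stays moved. The work goes in short steps, Python scripts to look and compute and a tool call to move; the robot and the scene stay as the last step left them, time stands still between calls to the robot, and variables do not carry over. Pictures are saved under pics/ and viewed, at most 10 in all, crops included, and the job is handed in when it is done.

Besides the shell and the picture viewer there is one more tool, called after "Emit:" by a JSON object that holds its "op" and its "data". send_rows: Moves the arm, as the interface text tells. Its arguments: {"type":"object","properties":{"plan":{"type":"string"},"grip_force":{"type":"number"}},"required":["plan"]}

```bash
mkdir -p pics; ls
python3 - <<'E'
from workcell import observe, imaging, bot
import cv2,pickle
s=observe();print({k:s[k] for k in('clock','position','tool_rot','grip_width')},bot.tcp_to_grasp)
for n in('scene','top'):
    f=imaging.grab_frame(n);pickle.dump(f,open(f'{n}.pkl','wb'));cv2.imwrite(f'pics/{n}0.png',f['color'][:,:,::-1])
    print(n,{k:f[k] for k in f if k!='color'})
E
```

```text
pics
{'clock': 0.0, 'position': array([0.22931043, 0.58105212, 0.23074292]), 'tool_rot': array([-3.14047964e+00,  9.78076361e-05,  2.76577910e+00]), 'grip_width': 0.08535378187251091} 0.0187
scene {'fx': 510.167594902654, 'fy': 510.167594902654, 'cx': 324.02327311484396, 'cy': 232.40377242606533, 'dist_coeffs': array([-0.05331884,  0.        ,  0.        ,  0.        ,  0.        ]), 'eye': array([ 1.1205483 , -0.61591013,  0.97054405]), 'orientation': array([-2.36618315,  0.01603625,  0.81653111])}
top {'fx': 443.9417558441235, 'fy': 443.9417558441235, 'cx': 321.7048483249345, 'cy': 240.0095222109534, 'dist_coeffs': array([0.03303881, 0.        , 0.        , 0.        , 0.        ]), 'eye': array([ 0.33988036, -0.0660585 ,  0.93786256]), 'orientation': array([-2.92383873, -0.00649738, -1.39498591])}
```

View pics/scene0.png

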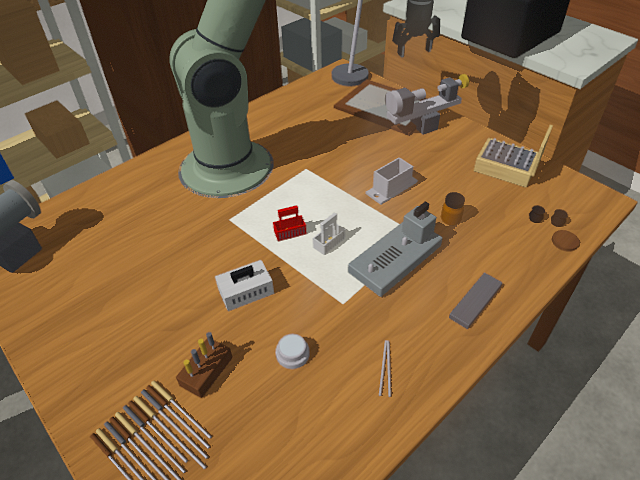

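View pics/top0.png

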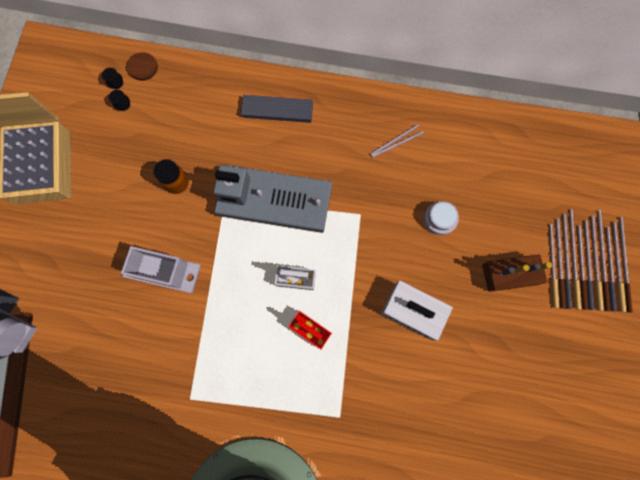

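The top view shows the base at (275,197) with its pillar at left (230,185), and the chamber at (160,270). The basket is at (295,277), the red decoy at (309,330) and the cover at (418,310). The jar is at (168,175), the tins at (442,217) and the tool block at (515,272).

```bash
cat > h.py <<'E'
from workcell import observe, imaging, bot
import cv2,pickle,numpy as np
from scipy.spatial.transform import Rotation as R
def cam(f):
    """camera pose R,t in world"""
    if 'eye' in f: return R.from_euler('xyz',f['orientation']).as_matrix(),np.array(f['eye'])
    s=f['state'];T=f['tool_from_camera'];Rt=R.from_euler('xyz',s['tool_rot']).as_matrix()
    return Rt@T[:3,:3],Rt@T[:3,3]+s['position']
def K(f): return np.array([[f['fx'],0,f['cx']],[0,f['fy'],f['cy']],[0,0,1]])
def onplane(f,px,z):
    Rc,t=cam(f);p=cv2.undistortPoints(np.array(px,float).reshape(-1,1,2),K(f),f['dist_coeffs'])[:,0]
    d=np.c_[p,np.ones(len(p))]@Rc.T
    return t+d*((z-t[2])/d[:,2])[:,None]
def pix(f,P):
    Rc,t=cam(f);Rw=Rc.T
    return cv2.projectPoints(np.array(P,float).reshape(-1,1,3),cv2.Rodrigues(Rw)[0],-Rw@t,K(f),f['dist_coeffs'])[0][:,0]
def wrist(name):
    s=observe();f=imaging.grab_frame('wrist');f['state']=s
    pickle.dump(f,open(name+'.pkl','wb'));cv2.imwrite(f'pics/{name}.png',f['color'][:,:,::-1]);return f
def move(target,yaw=None):
    """shift in tool axes to put TCP at target, turn deg about tool z (tool down), and tilt correction"""
    s=observe();Rt=R.from_euler('xyz',s['tool_rot'])
    d=Rt.inv().apply(np.array(target)-s['position'])
    y=s['tool_rot'][2] if yaw is None else yaw
    rv=(Rt.inv()*R.from_euler('xyz',[np.pi,0,y])).as_rotvec(degrees=True)
    print('shift',d.round(4),'turn',rv.round(2));return d,rv
E
python3 - <<'E'
from h import *
f=pickle.load(open('top.pkl','rb'))
def rep(n,px,z):
    p=onplane(f,px,z);print(n,p.mean(0)[:2].round(3));print('  pts',p[:,:2].round(3).tolist(),'edges',np.linalg.norm(np.roll(p,-1,0)-p,axis=1).round(3), 'ang',[round(float(np.arctan2(*(np.roll(p,-1,0)-p)[i,1::-1])),3) for i in range(4)])
rep('base',[(220,166),(331,181),(325,230),(216,215)],.04)
rep('pegs(base z.06)',[(258,191),(311,198)],.06) if 0 else print(onplane(f,[(258,191),(311,198)],.063))
rep('cham rim',[(130,247),(183,259),(176,288),(122,274)],.07)
rep('cover top',[(397,283),(451,309),(438,338),(384,311)],.05)
print('handle cover',onplane(f,[(409,303),(434,315)],.08))
rep('basket',[(276,264),(315,267),(314,290),(275,287)],.036)
print('bar',onplane(f,[(279,272),(311,276)],.09)); print('jar,tins,tool',onplane(f,[(168,175)],.075),onplane(f,[(442,217)],.036),onplane(f,[(515,272)],.04))
print('knob',onplane(f,[(228,177)],.13)); print('red',onplane(f,[(309,330)],.036))
E
```

```text
base [0.608 0.08 ]
  pts [[0.658, 0.206], [0.667, -0.034], [0.559, -0.04], [0.55, 0.19]] edges [0.24  0.108 0.23  0.109] ang [-1.533, -3.086, 1.608, 0.147]
[[ 6.10312496e-01  1.09796143e-01  6.30000000e-02]
 [ 6.14868587e-01 -5.78178542e-04  6.30000000e-02]]
cham rim [0.418 0.279]
  pts [[0.449, 0.333], [0.444, 0.225], [0.386, 0.224], [0.394, 0.333]] edges [0.108 0.058 0.11  0.055] ang [-1.619, -3.132, 1.493, -0.014]
cover top [ 0.428 -0.248]
  pts [[0.474, -0.201], [0.442, -0.313], [0.382, -0.295], [0.414, -0.184]] edges [0.117 0.063 0.116 0.062] ang [-1.85, 2.84, 1.283, -0.288]
handle cover [[ 0.43545021 -0.22477676  0.08      ]
 [ 0.42138909 -0.27455716  0.08      ]]
basket [0.452 0.003]
  pts [[0.471, 0.047], [0.479, -0.033], [0.432, -0.04], [0.424, 0.039]] edges [0.08  0.047 0.079 0.047] ang [-1.472, -3.005, 1.67, 0.156]
bar [[ 0.44903073  0.03115689  0.09      ]
 [ 0.45221674 -0.03081282  0.09      ]]
jar,tins,tool [[0.60739041 0.29466736 0.075     ]] [[ 0.6307979  -0.27731574  0.036     ]] [[ 0.54021129 -0.4353325   0.04      ]]
knob [[0.6069373  0.15852235 0.13      ]]
red [[ 0.35249096 -0.044112    0.036     ]]
```

Run:
```python
from h import *
move([.60,.05,.31],1.6);move([.418,.279,.27],1.51)
f=imaging.grab_frame('wrist');print(f['tool_from_camera'].round(3),f['fx'],f['cx'],f['cy'],f['dist_coeffs'])
```

```text
shift [-0.5398 -0.3581 -0.0788] turn [-5.00e-02  3.00e-02  6.68e+01]
shift [-0.2864 -0.2118 -0.039 ] turn [-5.000e-02  4.000e-02  7.195e+01]
[[-0.    -0.958 -0.287  0.073]
 [ 1.    -0.    -0.001  0.   ]
 [ 0.001 -0.287  0.958 -0.142]
 [ 0.     0.     0.     1.   ]] 344.46722453865766 317.8124043220829 239.97063869412608 [-0.04879645  0.          0.          0.          0.        ]
```

Emit:
{"op": "send_rows", "data": {"plan": "-0.04 -0.03 -0.01 0 0 7 0.085;-0.08 -0.055 -0.02 0 0 14 0.085;-0.12 -0.08 -0.03 0 0 21 0.085;-0.15 -0.1 -0.03 0 0 28 0.085;-0.18 -0.12 -0.03 0 0 35 0.085;-0.21 -0.14 -0.03 0 0 42 0.085;-0.24 -0.16 -0.03 0 0 49 0.085;-0.27 -0.18 -0.03 0 0 56 0.085;-0.30 -0.2 -0.03 0 0 63 0.085;-0.33 -0.22 -0.03 0 0 66.8 0.085"}}

```text
clock: 0.98
position: [0.4562, 0.2539, 0.2614]
tool_rot: [3.142, -0.0, 1.593]
force: [1.0, 0.2, 0.3]
grip_width: 0.0851
finger_force: 0.0
```

Run:
```python
from h import *
s=observe();print(s['position'],s['tool_rot'],s['clock'],s['qpos'])
move([.60,.05,.24],1.6)
```

```text
[0.45624947 0.25393913 0.26137191] [ 3.14155949e+00 -9.93388082e-05  1.59276178e+00] 0.9833 [-0.87696856  0.33716759  0.33036258  1.84715253 -0.12982549  0.97809477
 -0.46922477]
shift [-0.207   0.1392  0.0214] turn [ 0.   -0.01 -0.41]
```

Run:
```python
from h import *
wrist('w_cham')
```

Emit:
{"op": "send_rows", "data": {"plan": "-0.035 0.024 0.004 0 0 0 0.085;-0.07 0.047 0.008 0 0 0 0.085;-0.105 0.07 0.012 0 0 0 0.085;-0.14 0.094 0.015 0 0 0 0.085;-0.175 0.117 0.018 0 0 0 0.085;-0.207 0.139 0.021 0 0 0 0.085;-0.207 0.139 0.021 0 0 0 0.085;-0.207 0.139 0.021 0 0 0 0.085"}}

```text
clock: 1.7
position: [0.6011, 0.0501, 0.2396]
tool_rot: [-3.141, 0.001, 1.596]
force: [-0.2, 1.9, 0.3]
grip_width: 0.0851
finger_force: 0.0
```

Run:
```python
from h import *
f=wrist('w_base')
a=cv2.imread('pics/w_cham.png')
cv2.imwrite('pics/pair.png',np.vstack([cv2.resize(a,(480,360))[:300],cv2.resize(f['color'][:,:,::-1],(480,360))[:300]]))
```

```text
(no output)
```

View pics/w_cham.png

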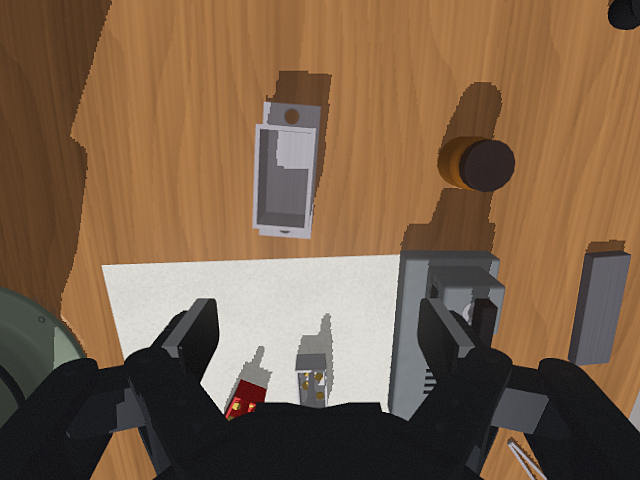

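View pics/w_base.png

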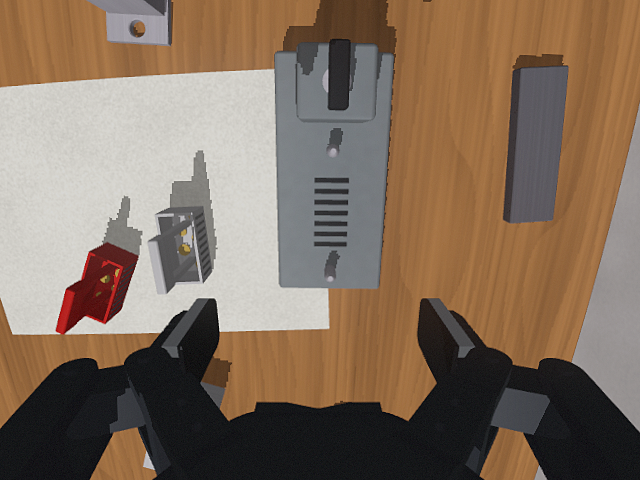

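The chamber picture shows its rim quad at about (257,124)-(318,129)-(311,238)-(253,229), with a flange hole at (291,116). The base picture shows the pegs at (333,152) and (331,278), slots centred at (332,212), and the knob bar at (339,75). The basket tray is at (183,245) with its bar at its left.

```bash
python3 - <<'E'
from h import *
f=pickle.load(open('w_base.pkl','rb'));g=cv2.cvtColor(f['color'],cv2.COLOR_RGB2GRAY)
# slots
m=((g<75)*255).astype('uint8');m[:170]=0;m[252:]=0;m[:,:305]=0;m[:,358:]=0
n,_,st,c=cv2.connectedComponentsWithStats(m);print('slots',[(st[i][4],c[i].round(1).tolist()) for i in range(1,n) if st[i][4]>20])
sl=cv2.boundingRect(m);print(sl)
pts=np.argwhere(m)[:,::-1];print('slot ctr',onplane(f,[pts.mean(0)],.04))
for (x,y) in((333,152),(331,278)):
    w=g[y-12:y+12,x-12:x+12].astype(int);print(w[::2,::2]);
    mm=w>185;q=np.argwhere(mm);print('peg',len(q),q.mean(0)[::-1]+[x-12,y-12],onplane(f,[q.mean(0)[::-1]+[x-12,y-12]],.063))
rep=[(276,56),(394,56),(380,288),(279,286)]
print('plinth',onplane(f,rep,.04)[:,:2].round(3).tolist())
m=((g<50)*255).astype('uint8');m[:36]=0;m[112:]=0;m[:,:322]=0;m[:,355:]=0
r=cv2.minAreaRect(np.argwhere(m)[:,::-1].astype(np.float32));print('knob',r,onplane(f,cv2.boxPoints(r),.132)[:,:2].round(4).tolist())
E
python3 - <<'E'
from h import *
f=pickle.load(open('w_cham.pkl','rb'));g=cv2.cvtColor(f['color'],cv2.COLOR_RGB2GRAY)
hsv=cv2.cvtColor(f['color'],cv2.COLOR_RGB2HSV)
m=((hsv[...,1]<45)&(hsv[...,2]>165)).astype('uint8')*255
m[:95]=0;m[245:]=0;m[:,:245]=0;m[:,335:]=0
cv2.imwrite('pics/chm.png',np.hstack([cv2.resize(f['color'][90:250,235:340,::-1],None,fx=3.5,fy=3.5,interpolation=2),cv2.cvtColor(cv2.resize(m[90:250,235:340],None,fx=3.5,fy=3.5,interpolation=0),8)]))
E
```

```text
slots [(np.int32(154), [332.4, 179.8]), (np.int32(161), [331.7, 190.9]), (np.int32(152), [331.9, 201.8]), (np.int32(132), [331.0, 212.5]), (np.int32(132), [330.1, 223.4]), (np.int32(129), [330.4, 233.5]), (np.int32(130), [330.0, 243.5])]
(314, 178, 35, 74)
slot ctr [[0.6140978 0.0515658 0.04     ]]
[[124 125 126 126  89  73  72  72  71  73  63 123]
 [126 127 126 127  92  73  73  73  72  71 124 122]
 [125 123 124  93  73  84  82  75  73  79 119 123]
 [125 124 125 106  88  87  87  86  81 119 124 123]
 [125 125 127  88  97 104 147 103  86 118 124 123]
 [123 123 127  99 122 166 168 170  91  95 122 121]
 [124 125 125 117 139 165 168 162 113 112 123 120]
 [127 124 123 124 141 160 162 147 117 121 123 120]
 [125 126 125 123 130 144 147 135 122 122 124 122]
 [124 125 122 121 124 123 122 124 125 125 122 122]
 [123 122 124 124 124 125 124 123 124 124 122 122]
 [125 125 124 123 125 124 123 123 124 124 124 124]]
peg 0 [nan nan] [[nan nan nan]]
[[126 127 126  94  84  85  84  78  64 129 124 124]
 [127 126 131  84  85  84  83  82  99 127 124 125]
 [126 126 126  78  85  83  86  80 112 125 124 124]
 [
[... 154 characters left out ...]
28 128 130 126 143 176 180 129 108 125 125 124]
 [125 127 128 127 153 172 171 131 123 126 125 124]
 [127 126 127 130 123 131 126 124 125 126 126 125]
 [129 128 129 129 128 127 128 127 125 123 125 126]
 [125 123 126 127 125 125 126 126 125 123 125 123]
 [196 190 187 186 180 125 129 126 128 128 126 125]]
peg 17 [322.76470588 288.52941176] [[ 0.60753597 -0.02381919  0.063     ]]
plinth [[0.559, 0.193], [0.666, 0.196], [0.67, -0.032], [0.561, -0.033]]
knob ((339.1171569824219, 74.0018310546875), (21.231782913208008, 70.27267456054688), 0.8951737284660339) [[0.6055, 0.1419], [0.6048, 0.1857], [0.6187, 0.1859], [0.62, 0.1421]]<stdin>:10: RuntimeWarning: Mean of empty slice.
  ret = um.true_divide(
```

View pics/chm.png

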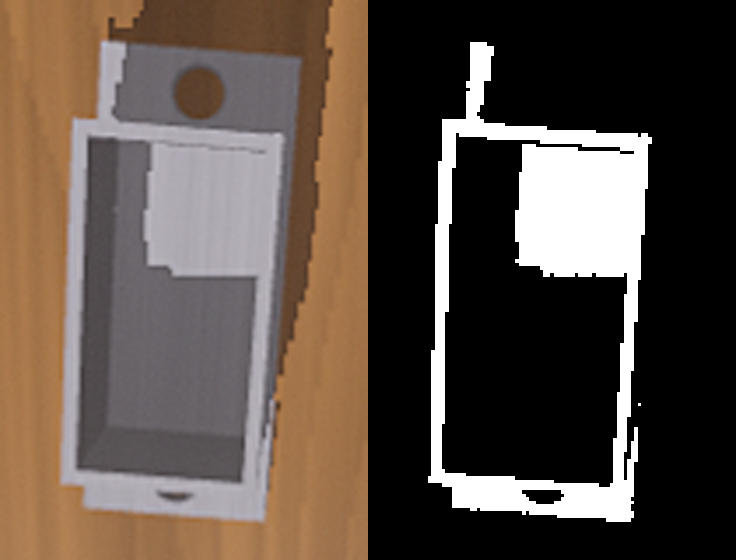

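Run:
```python
from h import *
f=pickle.load(open('w_base.pkl','rb'));g=cv2.cvtColor(f['color'],cv2.COLOR_RGB2GRAY)
p=onplane(f,[(332.4,179.8),(331.7,190.9),(331.9,201.8),(331,212.5),(330.1,223.4),(330.4,233.5),(330,243.5)],.04)
print('slots',p[:,:2].round(4).tolist())
for x,y in((333,152),(331,278)):
    w=g[y-10:y+8,x-8:x+8];q=np.argwhere(w>138);c=q.mean(0)[::-1]+[x-8,y-10];print('peg',len(q),c,onplane(f,[c],.061)[:,:2])
for x,y,z in((276,56,.04),):pass
# plinth side edges by gradient on rows
for y in(140,200,260):
    r=cv2.GaussianBlur(f['color'],(3,3),0)[y].astype(float);s=r.max(1)-r.min(1)  # saturation-like
    print(y,'left',[i for i in range(260,300) if r[i,0]<165][0],'right',[i for i in range(360,410) if s[i]>45][0])
f=pickle.load(open('w_cham.pkl','rb'))
c=lambda P:np.array(P)/3.5+[235,90]-.36
rim=onplane(f,c([(75,119),(284,134),(61,484)]),.07);fl=onplane(f,c([(100,42),(301,60),(266,521),(85,505)]),.008);h=onplane(f,c([(199,92)]),.008)
print('rim',rim[:,:2].round(4).tolist(),'fl',fl[:,:2].round(4).tolist(),fl.mean(0),'hole',h)
```

```text
slots [[0.6142, 0.0827], [0.6139, 0.0717], [0.6145, 0.0607], [0.614, 0.0497], [0.6135, 0.0384], [0.6142, 0.0277], [0.6142, 0.0168]]
peg 51 [332.2745098  152.45098039] [[0.61230389 0.10984953]]
peg 31 [329.51612903 278.64516129] [[ 0.61406905 -0.0136904 ]]
140 left 276 right 390
200 left 277 right 386
260 left 278 right 381
rim [[0.3971, 0.3379], [0.4523, 0.3352], [0.3904, 0.2381]] fl [[0.3946, 0.3628], [0.4567, 0.3587], [0.4483, 0.2099], [0.3864, 0.2143]] [0.42151282 0.28642155 0.008     ] hole [[0.42522349 0.34862764 0.008     ]]
```

Run:
```python
from h import *
move([.4215,.2864,.15],1.513)
```

```text
shift [ 0.2392 -0.1724  0.0899] turn [-0.05  0.01  4.9 ]
```

Emit:
{"op": "send_rows", "data": {"plan": "0.03 -0.022 0 0 0 1 0.085;0.06 -0.043 0 0 0 2 0.085;0.09 -0.065 0.01 0 0 3 0.085;0.12 -0.086 0.02 0 0 4 0.085;0.15 -0.108 0.03 0 0 4.9 0.085;0.18 -0.13 0.05 0 0 4.9 0.085;0.21 -0.151 0.07 0 0 4.9 0.085;0.2392 -0.1724 0.09 0 0 4.9 0.085;0.2392 -0.1724 0.09 0 0 4.9 0.085;0.2392 -0.1724 0.09 0 0 4.9 0.085"}}

```text
clock: 2.58
position: [0.4187, 0.289, 0.1496]
tool_rot: [-3.14, 0.001, 1.52]
force: [1.4, -0.5, 1.0]
grip_width: 0.0853
finger_force: 0.0
```

Run:
```python
from h import *
move([.4215,.2864,.029],1.513)
```

```text
shift [-0.0024  0.0032  0.1206] turn [-0.11  0.04  0.42]
```

Emit:
{"op": "send_rows", "data": {"plan": "0 0 0.03 0 0 0 0.085;0 0 0.06 0 0 0 0.085;0 0 0.08 0 0 0 0.085;0 0 0.08 0 0 0 0.085;0 0 0.08 0 0 0 0.085;0 0 0.08 0 0 0 0.085"}}

```text
clock: 3.08
position: [0.4221, 0.2869, 0.0718]
tool_rot: [3.14, -0.001, 1.514]
force: [0.8, -0.3, -0.1]
grip_width: 0.0848
finger_force: 0.0
```

Run:
```python
from h import *
move([.4215,.2864,.029],1.513)
f=wrist('w_c2');g=f['color']
cv2.imwrite('pics/w_c2.png',g[:,:,::-1])
```

```text
shift [-0.0006 -0.0006  0.0428] turn [ 0.07 -0.05  0.05]
```

View pics/w_c2.png

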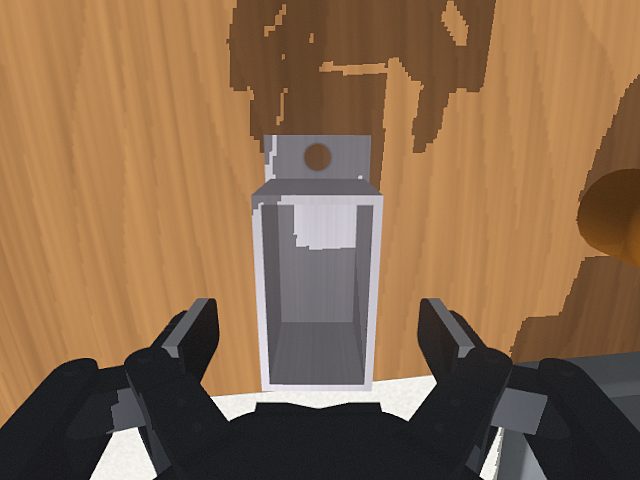

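The chamber is centred between the fingers, with its flange hole at (318,157). I'll descend and grip.

Emit:
{"op": "send_rows", "data": {"plan": "0 0 0.02 0 0 0 0.085;0 0 0.042 0 0 0 0.085;0 0 0.042 0 0 0 0.085;0 0 0.042 0 0 0 0.05;0 0 0.042 0 0 0 0.05;0 0 0.042 0 0 0 0.05;0 0 0.042 0 0 0 0.05;0 0 0.042 0 0 0 0.05;0 0 0.042 0 0 0 0.05;0 0 0.042 0 0 0 0.05", "grip_force": 50}}

```text
clock: 3.97
position: [0.4219, 0.2872, 0.0299]
tool_rot: [3.14, -0.001, 1.514]
force: [-2.5, -1.9, 9.8]
grip_width: 0.0552
finger_force: 52.1
```

Run:
```python
from h import *
f=pickle.load(open('w_c2.pkl','rb'));p=onplane(f,[(317.5,157)],.008);print('hole',p, 'center est',p[0,:2]-.062*np.array([.058,.998]))
s=observe();print(s['position'],s['tool_rot'],s['grip_width'],s['finger_force'])
```

```text
hole [[0.42534494 0.34884932 0.008     ]] center est [0.42174894 0.28697332]
[0.42190448 0.28719588 0.02994142] [ 3.14021124e+00 -1.37169523e-03  1.51421178e+00] 0.05520509798660911 52.11745619773865
```

Emit:
{"op": "send_rows", "data": {"plan": "0 0 -0.03 0 0 0 0.05;0 0 -0.06 0 0 0 0.05;0 0 -0.09 0 0 0 0.05;0 0 -0.12 0 0 0 0.05;0 0 -0.15 0 0 0 0.05;0 0 -0.17 0 0 0 0.05;0 0 -0.17 0 0 0 0.05;0 0 -0.17 0 0 0 0.05"}}

```text
clock: 4.63
position: [0.4214, 0.2871, 0.1995]
tool_rot: [3.14, -0.002, 1.515]
force: [-0.3, -0.2, -5.0]
grip_width: 0.0556
finger_force: 57.2
```

Run:
```python
from h import *
move([.6135,.0488,.2],1.583)
```

```text
shift [-0.2272  0.2052 -0.0007] turn [ 0.09 -0.12 -3.92]
```

Emit:
{"op": "send_rows", "data": {"plan": "-0.025 0.0225 0 0 0 -0.4 0.05;-0.05 0.045 0 0 0 -0.8 0.05;-0.076 0.068 0 0 0 -1.3 0.05;-0.101 0.091 0 0 0 -1.7 0.05;-0.126 0.114 0 0 0 -2.2 0.05;-0.151 0.137 0 0 0 -2.6 0.05;-0.177 0.16 0 0 0 -3 0.05;-0.202 0.182 0 0 0 -3.5 0.05;-0.217 0.196 0 0 0 -3.9 0.05;-0.2272 0.2052 0 0 0 -3.9 0.05"}}

```text
clock: 5.47
position: [0.6138, 0.0456, 0.1968]
tool_rot: [-3.14, 0.001, 1.58]
force: [-0.6, 0.7, -4.7]
grip_width: 0.0551
finger_force: 56.9
```

Emit:
{"op": "send_rows", "data": {"plan": "0 0 0.03 0 0 0 0.05;0 0 0.06 0 0 0 0.05;0 0 0.09 0 0 0 0.05;0 0 0.09 0 0 0 0.05;0 0 0.09 0 0 0 0.05;0 0 0.09 0 0 0 0.05"}}

```text
clock: 5.97
position: [0.6138, 0.0486, 0.1094]
tool_rot: [3.141, -0.0, 1.582]
force: [1.2, -1.0, -3.5]
grip_width: 0.0549
finger_force: 56.7
```

Run:
```python
from h import *
move([.6135,.0488,.073],1.583)
f=wrist('w_p');cv2.imwrite('pics/w_p.png',cv2.resize(f['color'][0:240,200:440,::-1],(600,600)))
```

```text
shift [ 0.0002 -0.0003  0.0364] turn [ 0.04 -0.   -0.03]
```

View pics/w_p.png

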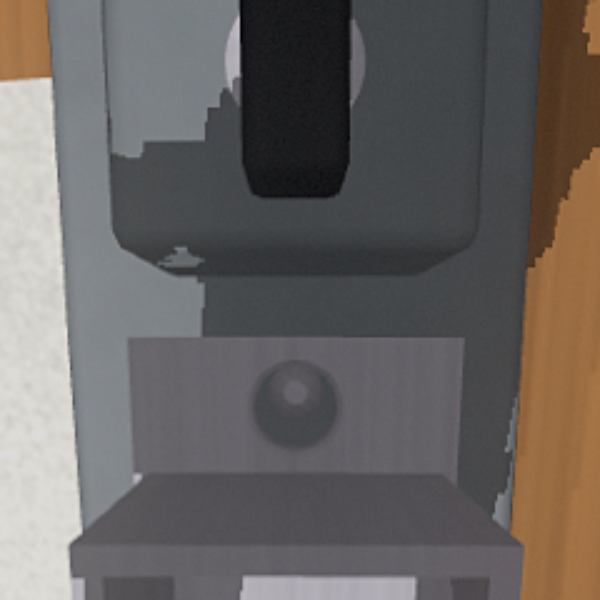

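The peg tip at crop (295,390) shows through the flange hole, whose centre is at crop (295,404). x is aligned; I'll check y numerically.

Run:
```python
from h import *
f=pickle.load(open('w_p.pkl','rb'));c=lambda x,y:[x/2.5+200-.3,y/2.5-.3]
z=f['state']['position'][2]-.030
print('hole',onplane(f,[c(295,404)],z+.008),'peg',onplane(f,[c(295,390)],.063),onplane(f,[c(295,390)],.061))
```

```text
hole [[0.61288079 0.11091774 0.08743595]] peg [[0.61285578 0.11220439 0.063     ]] [[0.61285608 0.11210038 0.061     ]]
```

Emit:
{"op": "send_rows", "data": {"plan": "0.001 0 0.005 0 0 0 0.05;0.001 0 0.01 0 0 0 0.05;0.001 0 0.015 0 0 0 0.05;0.001 0 0.02 0 0 0 0.05;0.001 0 0.025 0 0 0 0.05;0.001 0 0.03 0 0 0 0.05;0.001 0 0.034 0 0 0 0.05;0.001 0 0.037 0 0 0 0.05;0.001 0 0.037 0 0 0 0.05;0.001 0 0.037 0 0 0 0.05"}}

```text
clock: 6.85
position: [0.6133, 0.0494, 0.0712]
tool_rot: [-3.141, 0.0, 1.582]
force: [1.0, -0.4, -3.8]
grip_width: 0.0553
finger_force: 56.9
```

Emit:
{"op": "send_rows", "data": {"plan": "0 0 0.001 0 0 0 0.05;0 0 0.002 0 0 0 0.05;0 0 0.002 0 0 0 0.05;0 0 0.002 0 0 0 0.05"}}

```text
clock: 7.18
position: [0.6135, 0.0493, 0.07]
tool_rot: [3.141, -0.0, 1.582]
force: [-3.1, 0.0, 6.4]
grip_width: 0.0555
finger_force: 58.1
```

Contact at the expected height, so I'll release and rise.

Emit:
{"op": "send_rows", "data": {"plan": "0 0 0 0 0 0 0.085;0 0 0 0 0 0 0.085;0 0 0 0 0 0 0.085;0 0 0 0 0 0 0.085;0 0 -0.03 0 0 0 0.085;0 0 -0.06 0 0 0 0.085;0 0 -0.09 0 0 0 0.085;0 0 -0.12 0 0 0 0.085;0 0 -0.15 0 0 0 0.085;0 0 -0.15 0 0 0 0.085"}}

```text
clock: 8.02
position: [0.6156, 0.0493, 0.2249]
tool_rot: [3.134, -0.001, 1.582]
force: [0.6, -0.9, 0.4]
grip_width: 0.0846
finger_force: 0.0
```

Run:
```python
from h import *
f=wrist('w_b2')
# basket expected near (.452,.003)
print(pix(f,[[.452,.003,.036],[.6135,.049,.11],[.6135,.111,.048]]))
a=f['color'][:,:,::-1].copy()
cv2.imwrite('pics/w_b2v.png',a)
```

```text
[[157.03699533 257.44829569]
 [314.29842061 235.51584064]
 [315.08268757 150.3817566 ]]
```

View pics/w_b2v.png

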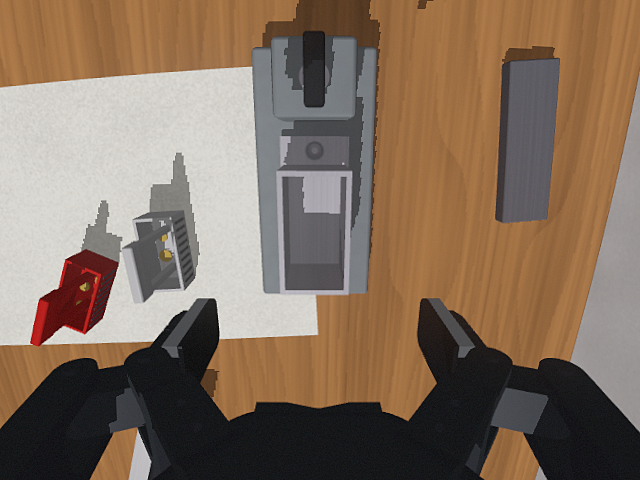

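The chamber is seated: the peg shows in the hole at (315,150), and the rim is at (277-352,170). The basket bar runs from about (127,246) to (140,298).

Run:
```python
from h import *
f=pickle.load(open('w_b2.pkl','rb'))
print('rim',onplane(f,[(277,171),(352.5,170.5)],.11)[:,:2].round(4).tolist())
print('bar',onplane(f,[(122,249),(139,302)],.09)[:,:2].round(4).tolist())
print('tray',onplane(f,[(135,219),(181,211),(192,287)],.036)[:,:2].round(4).tolist())
move([.449,.0,.17],1.63)
```

```text
rim [[0.5856, 0.0982], [0.6413, 0.0991]]
bar [[0.4486, 0.0298], [0.4563, -0.0203]]
tray [[0.4346, 0.0434], [0.482, 0.0518], [0.4852, -0.0296]]
shift [-0.0476 -0.1665  0.0513] turn [ 0.28 -0.05 -2.73]
```

Emit:
{"op": "send_rows", "data": {"plan": "-0.01 -0.035 0 0 0 -0.5 0.06;-0.02 -0.07 0 0 0 -1 0.05;-0.03 -0.105 0.01 0 0 -2 0.05;-0.04 -0.14 0.02 0 0 -3 0.05;-0.047 -0.165 0.03 0 0 -3 0.05;-0.047 -0.165 0.05 0 0 -3 0.05;-0.047 -0.165 0.05 0 0 -3 0.05;-0.047 -0.165 0.05 0 0 -3 0.05"}}

```text
clock: 8.73
position: [0.4488, 0.0005, 0.1689]
tool_rot: [-3.14, 0.0, 1.635]
force: [1.2, -0.7, 1.0]
grip_width: 0.0498
finger_force: 0.0
```

Run:
```python
from h import *
f=wrist('w_k');print(pix(f,[[.452,.002,.09],[.452,.002,.036]]))
cv2.imwrite('pics/w_kv.png',cv2.resize(f['color'][120:420,180:480,::-1],(600,600)))
```

```text
[[323.13732559 247.81063292]
 [322.32704579 227.48576359]]
```

View pics/w_kv.png

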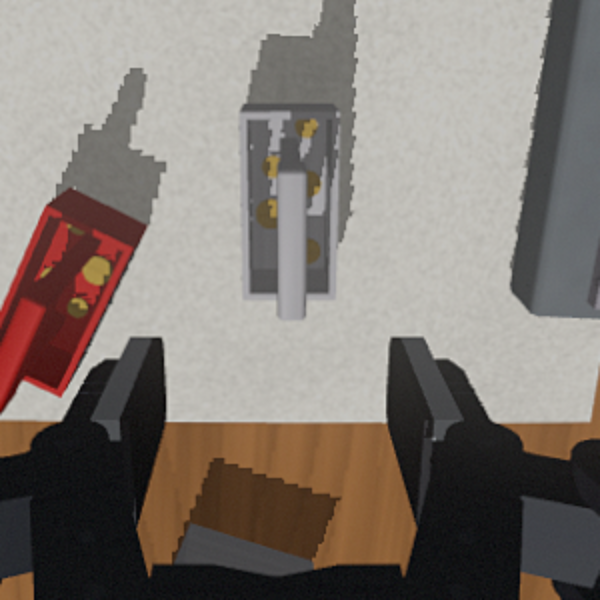

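The bar runs vertically from crop (292,170) to (291,319), aligned with the tool. The red decoy is well to the left, at (60,300).

Run:
```python
from h import *
f=pickle.load(open('w_k.pkl','rb'));c=lambda P:np.array(P)/2.+[179.75,119.75]
b=onplane(f,c([(292,170),(291,319)]),.09);print('bar',b,b.mean(0))
t=onplane(f,c([(240,106),(339,106),(335,298),(245,298)]),.036);print('tray',t,t.mean(0))
x,y=b.mean(0)[:2]
move([x,y,.065],1.635)
```

```text
bar [[ 0.45169492  0.0315017   0.09      ]
 [ 0.45502857 -0.02082428  0.09      ]] [0.45336175 0.00533871 0.09      ]
tray [[ 0.43121824  0.04541248  0.036     ]
 [ 0.47020598  0.04791849  0.036     ]
 [ 0.47574931 -0.03303825  0.036     ]
 [ 0.43730567 -0.03551584  0.036     ]] [0.4536198  0.00619422 0.036     ]
shift [0.0045 0.0043 0.1044] turn [-0.03  0.02 -0.01]
```

Emit:
{"op": "send_rows", "data": {"plan": "0.0045 0.0045 0.02 0 0 0 0.05;0.0045 0.0045 0.045 0 0 0 0.05;0.0045 0.0045 0.07 0 0 0 0.05;0.0045 0.0045 0.09 0 0 0 0.05;0.0045 0.0045 0.107 0 0 0 0.05;0.0045 0.0045 0.107 0 0 0 0.05;0.0045 0.0045 0.107 0 0 0 0.05;0.0045 0.0045 0.107 0 0 0 0.004;0.0045 0.0045 0.107 0 0 0 0.004;0.0045 0.0045 0.107 0 0 0 0.004", "grip_force": 40}}

```text
clock: 9.62
position: [0.4538, 0.0055, 0.0633]
tool_rot: [3.14, -0.0, 1.635]
force: [0.1, -0.1, -0.2]
grip_width: 0.014
finger_force: 0.0
```

Emit:
{"op": "send_rows", "data": {"plan": "0 0 0 0 0 0 0.004;0 0 0 0 0 0 0.004;0 0 0 0 0 0 0.004;0 0 0 0 0 0 0.004;0 0 0 0 0 0 0.004;0 0 0 0 0 0 0.004"}}

```text
clock: 10.12
position: [0.4537, 0.0054, 0.0633]
tool_rot: [3.14, -0.0, 1.635]
force: [-1.2, -0.0, 11.9]
grip_width: 0.0097
finger_force: 39.3
```

Emit:
{"op": "send_rows", "data": {"plan": "0 0 -0.03 0 0 0 0.004;0 0 -0.06 0 0 0 0.004;0 0 -0.09 0 0 0 0.004;0 0 -0.12 0 0 0 0.004;0 0 -0.15 0 0 0 0.004;0 0 -0.17 0 0 0 0.004;0 0 -0.17 0 0 0 0.004;0 0 -0.17 0 0 0 0.004"}}

```text
clock: 10.78
position: [0.4535, 0.0056, 0.2333]
tool_rot: [3.139, -0.001, 1.635]
force: [-0.1, -0.1, -2.2]
grip_width: 0.0094
finger_force: 40.3
```

Run:
```python
from h import *
move([.6135,.0488,.233],1.583)
```

```text
shift [0.0329 0.1625 0.0007] turn [ 0.14 -0.05  2.99]
```

Emit:
{"op": "send_rows", "data": {"plan": "0.005 0.025 0 0 0 0.5 0.004;0.01 0.05 0 0 0 1 0.004;0.015 0.075 0 0 0 1.5 0.004;0.02 0.1 0 0 0 2 0.004;0.025 0.125 0 0 0 2.5 0.004;0.029 0.145 0 0 0 3 0.004;0.033 0.1625 0 0 0 3 0.004;0.033 0.1625 0 0 0 3 0.004;0.033 0.1625 0 0 0 3 0.004;0.033 0.1625 0 0 0 3 0.004"}}

```text
clock: 11.62
position: [0.6123, 0.0482, 0.2312]
tool_rot: [-3.14, 0.0, 1.582]
force: [-0.7, -0.2, -1.6]
grip_width: 0.0093
finger_force: 40.2
```

Run:
```python
from h import *
move([.6135,.0488,.112],1.583)
f=wrist('w_k2')
z=f['state']['position'][2]-.063
P=[[.6135-.02,.0488+.04,z+.036],[.6135+.02,.0488+.04,z+.036]]
print(pix(f,P))
```

```text
shift [0.0006 0.0014 0.1192] turn [-0.11  0.03 -0.05]
[[281.29689909 204.73905393]
 [361.54999443 205.65549483]]
```

Emit:
{"op": "send_rows", "data": {"plan": "0 0 0.02 0 0 0 0.004;0 0 0.04 0 0 0 0.004;0 0 0.055 0 0 0 0.004;0 0 0.07 0 0 0 0.004;0 0 0.085 0 0 0 0.004;0 0 0.1 0 0 0 0.004;0 0 0.11 0 0 0 0.004;0 0 0.116 0 0 0 0.004;0 0 0.118 0 0 0 0.004;0 0 0.118 0 0 0 0.004"}}

```text
clock: 12.5
position: [0.6131, 0.0485, 0.1143]
tool_rot: [-3.141, 0.0, 1.582]
force: [0.1, -0.6, -1.1]
grip_width: 0.0094
finger_force: 40.2
```

Emit:
{"op": "send_rows", "data": {"plan": "0 0 0.001 0 0 0 0.004;0 0 0.002 0 0 0 0.004;0 0 0.003 0 0 0 0.004;0 0 0.0035 0 0 0 0.004;0 0 0.0035 0 0 0 0.004;0 0 0.0035 0 0 0 0.004"}}

```text
clock: 13.0
position: [0.6134, 0.0487, 0.1114]
tool_rot: [3.141, -0.0, 1.582]
force: [-1.9, 0.3, 5.4]
grip_width: 0.009
finger_force: 41.3
```

Emit:
{"op": "send_rows", "data": {"plan": "0 0 0 0 0 0 0.03;0 0 0 0 0 0 0.04;0 0 0 0 0 0 0.04;0 0 0 0 0 0 0.04;0 0 -0.03 0 0 0 0.04;0 0 -0.06 0 0 0 0.04;0 0 -0.09 0 0 0 0.04;0 0 -0.12 0 0 0 0.04;0 0 -0.12 0 0 0 0.05;0 0 -0.12 0 0 0 0.05"}}

```text
clock: 13.83
position: [0.6138, 0.0487, 0.2322]
tool_rot: [3.139, -0.001, 1.583]
force: [-0.2, 0.2, -0.3]
grip_width: 0.0498
finger_force: 0.0
```

Run:
```python
from h import *
f=wrist('w_k3');g=f['color']
print('bar exp',pix(f,[[.6135,.0488+.027,.138],[.6135,.0488-.027,.138]]).round())
# cover: handle rough (.428,-.25), yaw ~ -.27
move([.428,-.25,.2],1.571-.275)
```

```text
bar exp [[318. 206.]
 [317. 278.]]
shift [-0.2965 -0.1887  0.0306] turn [ 0.02 -0.02 16.42]
```

Emit:
{"op": "send_rows", "data": {"plan": "-0.03 -0.019 0 0 0 2 0.05;-0.06 -0.038 0 0 0 4 0.05;-0.09 -0.057 0 0 0 6 0.05;-0.12 -0.076 0 0 0 8 0.05;-0.15 -0.095 0 0 0 10 0.05;-0.18 -0.114 0 0 0 12 0.05;-0.21 -0.133 0 0 0 14 0.05;-0.24 -0.153 0 0 0 16 0.05;-0.27 -0.172 0.01 0 0 16.4 0.05;-0.2965 -0.1887 0.03 0 0 16.4 0.05"}}

```text
clock: 14.72
position: [0.4268, -0.2519, 0.201]
tool_rot: [3.14, 0.0, 1.295]
force: [1.7, -0.5, -0.2]
grip_width: 0.0499
finger_force: 0.0
```

Emit:
{"op": "send_rows", "data": {"plan": "0 0 0 0 0 0 0.05;0 0 0 0 0 0 0.05;0 0 0 0 0 0 0.05;0 0 0 0 0 0 0.05"}}

```text
clock: 15.05
position: [0.4285, -0.2492, 0.2006]
tool_rot: [-3.141, -0.0, 1.298]
force: [-0.1, -0.0, 0.2]
grip_width: 0.0501
finger_force: 0.0
```

Run:
```python
from h import *
f=wrist('w_v');g=cv2.cvtColor(f['color'],cv2.COLOR_RGB2HSV)
print(pix(f,[[.428,-.25,.08]]))
def blob(m,near):
    n,l,st,c=cv2.connectedComponentsWithStats(m.astype('uint8'))
    out=[]
    for i in range(1,n):
        if st[i][4]>150: out.append((st[i].tolist(),c[i].round().tolist()))
    print(out);return l
x0,y0=pix(f,[[.428,-.25,.08]])[0]
l=blob(g[...,2]<60,0);i=l[int(y0),int(x0)];print('lab',i)
q=np.argwhere(l==i)[:,::-1].astype(np.float32)
if i and len(q)<9000:
    r=cv2.minAreaRect(q);print(r);P=onplane(f,cv2.boxPoints(r),.08);print(P[:,:2].round(4).tolist(),P.mean(0))
l=blob((g[...,1]<40)&(g[...,2]>150),0)
```

```text
[[317.83362852 234.08340637]]
[([0, 289, 640, 191, 61016], [323.0, 416.0])]
lab 0
[([0, 0, 481, 163, 35398], [181.0, 58.0]), ([279, 154, 87, 131, 9128], [320.0, 219.0]), ([501, 160, 78, 65, 3461], [543.0, 192.0])]
```

Run:
```python
from h import *
f=pickle.load(open('w_v.pkl','rb'));g=cv2.cvtColor(f['color'],cv2.COLOR_RGB2HSV)
print(g[150:300:8,322,2],g[235,276:372:4,2])
m=(g[...,2]<110);m[:, :290]=0;m[:,352:]=0;m[:165]=0;m[286:]=0
n,l,st,c=cv2.connectedComponentsWithStats(m.astype('uint8'));print([(a.tolist(),b.round(1).tolist()) for a,b in zip(st[1:],c[1:]) if a[4]>40])
w=(g[...,1]<40)&(g[...,2]>150);w[:154]=0;w[285:]=0;w[:,:279]=0;w[:,366:]=0
q=np.argwhere(w)[:,::-1].astype(np.float32);r=cv2.minAreaRect(q);P=onplane(f,cv2.boxPoints(r),.05);print(r,P[:,:2].round(4).tolist(),P.mean(0))
```

```text
[100 191 119 119 118 118  56  65  64  69  68  70  65  67  47 194 195 152
 152] [174 193 190 192 194 193 191 190 194 183  67  65  66 187 195 193 190 192
 189 191 195 186 159 155]
[([312, 194, 17, 69, 1019], [320.1, 227.4])]
((320.3553771972656, 219.49618530273438), (86.12806701660156, 129.03427124023438), 1.50743567943573) [[0.3755, -0.2927], [0.4134, -0.183], [0.4816, -0.204], [0.4515, -0.3164]] [ 0.43049728 -0.24901561  0.05      ]
```

Run:
```python
from h import *
f=pickle.load(open('w_v.pkl','rb'));g=cv2.cvtColor(f['color'],cv2.COLOR_RGB2HSV)
m=(g[...,2]<110);m[:, :300]=0;m[:,340:]=0;m[:190]=0;m[266:]=0
# midline of handle by rows
ys=np.arange(203,258,6);mid=[(np.argwhere(m[y])[:,0].mean(),np.ptp(np.argwhere(m[y])[:,0])+1) for y in ys];print([(float(a),int(b)) for a,b in mid])
P=onplane(f,[(a,y) for (a,b),y in zip(mid,ys)],.08);v=cv2.fitLine(P[:,:2].astype(np.float32),2,0,.01,.01).ravel();print('yaw',np.arctan2(v[1],v[0])-np.pi/2, 'mid',P.mean(0))
r=onplane(f,[(320,194),(320,263)],.08);print(r,np.linalg.norm(r[0]-r[1]))
# cover side edges
w=(g[...,1]<40)&(g[...,2]>150)
E_=[[(np.argwhere(w[y,270:375])[[0,-1],0]+270).tolist()] for y in range(165,285,15)];print(E_)
L=onplane(f,[(e[0][0],y) for e,y in zip(E_,range(165,285,15))],.05);Rr=onplane(f,[(e[0][1],y) for e,y in zip(E_,range(165,285,15))],.05)
for Q in(L,Rr):
    v=cv2.fitLine(Q[:,:2].astype(np.float32),2,0,.01,.01).ravel();print('edge yaw',np.arctan2(v[1],v[0])%np.pi-np.pi/2)
```

```text
[(320.5, 16), (321.0, 15), (320.5, 16), (320.5, 14), (320.0, 15), (320.0, 15), (319.5, 16), (319.5, 14), (319.5, 14), (319.5, 14)]
yaw -0.29839182 mid [ 0.43053014 -0.24744391  0.08      ]
[[ 0.43822335 -0.21970049  0.08      ]
 [ 0.4230972  -0.27400489  0.08      ]] 0.05637169466786447
[[[279, 364]], [[279, 363]], [[279, 362]], [[279, 361]], [[279, 361]], [[279, 359]], [[279, 358]], [[279, 357]]]
edge yaw -0.30532753
edge yaw -0.30288708
```

Run:
```python
from h import *
move([.4305,-.2475,.0555],1.271)
```

```text
shift [0.0021 0.0014 0.1453] turn [ 0.   -0.01  1.55]
```

Emit:
{"op": "send_rows", "data": {"plan": "0.002 0.0015 0.03 0 0 1.5 0.05;0.002 0.0015 0.06 0 0 1.5 0.05;0.002 0.0015 0.09 0 0 1.5 0.05;0.002 0.0015 0.115 0 0 1.5 0.05;0.002 0.0015 0.135 0 0 1.5 0.05;0.002 0.0015 0.145 0 0 1.5 0.05;0.002 0.0015 0.145 0 0 1.5 0.05;0.002 0.0015 0.145 0 0 1.5 0.005;0.002 0.0015 0.145 0 0 1.5 0.005;0.002 0.0015 0.145 0 0 1.5 0.005", "grip_force": 50}}

```text
clock: 15.93
position: [0.4307, -0.2487, 0.057]
tool_rot: [3.14, 0.0, 1.27]
force: [1.0, -0.3, 0.3]
grip_width: 0.0142
finger_force: 0.0
```

Emit:
{"op": "send_rows", "data": {"plan": "0 0 0 0 0 0 0.005;0 0 0 0 0 0 0.005;0 0 0 0 0 0 0.005;0 0 0 0 0 0 0.005;0 0 0 0 0 0 0.005;0 0 0 0 0 0 0.005"}}

```text
clock: 16.43
position: [0.4307, -0.2487, 0.0571]
tool_rot: [3.14, -0.0, 1.27]
force: [-0.7, 1.5, 11.4]
grip_width: 0.0111
finger_force: 49.0
```

Emit:
{"op": "send_rows", "data": {"plan": "0 0 -0.03 0 0 0 0.005;0 0 -0.06 0 0 0 0.005;0 0 -0.09 0 0 0 0.005;0 0 -0.12 0 0 0 0.005;0 0 -0.15 0 0 0 0.005;0 0 -0.175 0 0 0 0.005;0 0 -0.193 0 0 0 0.005;0 0 -0.193 0 0 0 0.005;0 0 -0.193 0 0 0 0.005"}}

```text
clock: 17.18
position: [0.4302, -0.2484, 0.2496]
tool_rot: [3.139, -0.001, 1.27]
force: [0.6, -0.2, -2.4]
grip_width: 0.0109
finger_force: 50.0
```

Run:
```python
from h import *
move([.6135,.0478,.25],1.583)
```

```text
shift [0.3372 0.0875 0.    ] turn [ 1.300e-01 -1.000e-02 -1.791e+01]
```

Emit:
{"op": "send_rows", "data": {"plan": "0.034 0.009 0 0 0 -2 0.005;0.068 0.018 0 0 0 -4 0.005;0.102 0.026 0 0 0 -6 0.005;0.136 0.035 0 0 0 -8 0.005;0.17 0.044 0 0 0 -10 0.005;0.204 0.053 0 0 0 -12 0.005;0.238 0.062 0 0 0 -14 0.005;0.272 0.07 0 0 0 -16 0.005;0.306 0.079 0 0 0 -17.9 0.005;0.3372 0.0875 0 0 0 -17.9 0.005"}}

```text
clock: 18.02
position: [0.6135, 0.0497, 0.2473]
tool_rot: [-3.14, -0.0, 1.585]
force: [0.5, -0.3, -2.0]
grip_width: 0.0113
finger_force: 50.0
```

Emit:
{"op": "send_rows", "data": {"plan": "0 0 0.01 0 0 0 0.005;0 0 0.02 0 0 0 0.005;0 0 0.02 0 0 0 0.005;0 0 0.02 0 0 0 0.005;0 0 0.02 0 0 0 0.005"}}

```text
clock: 18.43
position: [0.6131, 0.0465, 0.2289]
tool_rot: [-3.141, 0.0, 1.581]
force: [-0.8, -0.7, -1.7]
grip_width: 0.0114
finger_force: 49.9
```

Run:
```python
from h import *
move([.6135,.0478,.157],1.583)
f=wrist('w_f');z=f['state']['position'][2]-.057
# expected top-edge of cover & slot positions
print(z,pix(f,[[.6135-.036,.0488+.058,z+.05],[.6135+.036,.0488+.058,z+.05],[.6135,.111,.048]]).round(1))
cv2.imwrite('pics/w_fv.png',f['color'][:,:,::-1])
```

```text
shift [0.0013 0.0004 0.0719] turn [-0.02  0.01 -0.12]
0.17187681060913168 [[236.3 168.1]
 [404.5 169.8]
 [319.3 146.9]]
```

View pics/w_fv.png

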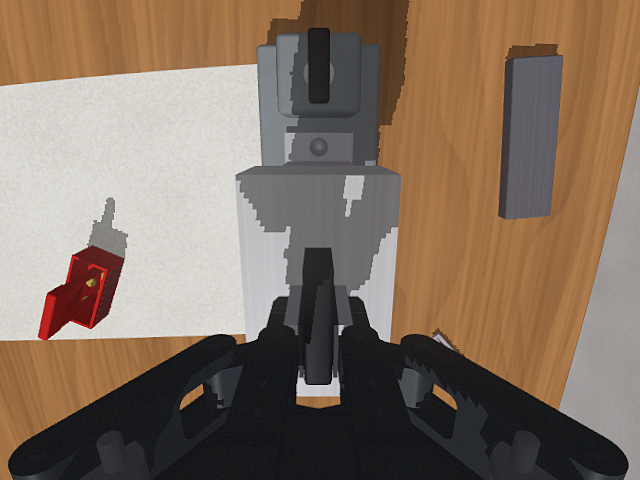

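The cover's far top edge is at about (236,174)-(401,174), with the peg in its hole at (319,147). I'll check the offsets.

Run:
```python
from h import *
f=pickle.load(open('w_f.pkl','rb'));z=f['state']['position'][2]-.057
P=onplane(f,[(236,174.5),(401,174.5)],z+.05);print(P,np.linalg.norm(P[0]-P[1]),'centre',P.mean(0)[:2]-[-.0007,.058],'bot',onplane(f,[(245,167),(392,167)],z))
print('peg/hole',onplane(f,[(319,147)],.056)); move([.6135,.0478,.157],1.583)
```

```text
[[0.57723966 0.10406423 0.22187681]
 [0.64814159 0.10477216 0.22187681]] 0.07090546713502906 centre [0.61339062 0.04641819] bot [[0.57083991 0.10299364 0.17187681]
 [0.65464154 0.10382872 0.17187681]]
peg/hole [[0.61320428 0.11110514 0.056     ]]
shift [0.0011 0.0002 0.0722] turn [ 0.02 -0.   -0.11]
```

Emit:
{"op": "send_rows", "data": {"plan": "0.0015 0 0.005 0 0 0 0.005;0.0015 0 0.015 0 0 0 0.005;0.0015 0 0.025 0 0 0 0.005;0.0015 0 0.035 0 0 0 0.005;0.0015 0 0.045 0 0 0 0.005;0.0015 0 0.055 0 0 0 0.005;0.0015 0 0.063 0 0 0 0.005;0.0015 0 0.068 0 0 0 0.005;0.0015 0 0.069 0 0 0 0.005;0.0015 0 0.069 0 0 0 0.005"}}

```text
clock: 19.32
position: [0.6133, 0.049, 0.1595]
tool_rot: [-3.141, 0.0, 1.582]
force: [0.4, -0.5, -1.7]
grip_width: 0.0111
finger_force: 50.0
```

Emit:
{"op": "send_rows", "data": {"plan": "0 0 0.001 0 0 0 0.005;0 0 0.002 0 0 0 0.005;0 0 0.003 0 0 0 0.005;0 0 0.003 0 0 0 0.005;0 0 0.003 0 0 0 0.005"}}

```text
clock: 19.73
position: [0.6136, 0.0491, 0.1571]
tool_rot: [3.141, -0.0, 1.583]
force: [-0.7, 0.7, 2.2]
grip_width: 0.0108
finger_force: 50.5
```

Contact at the expected height (0.157), so I'll release, rise, and head for the knob.

Emit:
{"op": "send_rows", "data": {"plan": "0 0 0 0 0 0 0.03;0 0 0 0 0 0 0.045;0 0 0 0 0 0 0.045;0 0 0 0 0 0 0.045;0 0 0 0 0 0 0.045;0 0 -0.02 0 0 0 0.045;0 0 -0.05 0 0 0 0.045;0 0 -0.07 0 0 0 0.045;0 0 -0.07 0 0 0 0.045;0 0 -0.07 0 0 0 0.045"}}

```text
clock: 20.57
position: [0.6138, 0.0492, 0.2277]
tool_rot: [3.14, -0.0, 1.582]
force: [0.7, 0.8, -1.7]
grip_width: 0.0448
finger_force: 0.0
```

Run:
```python
from h import *
s=observe();f=wrist('w_n');g=cv2.cvtColor(f['color'],cv2.COLOR_RGB2GRAY)
x,y=pix(f,[[.6118,.164,.132]])[0];print(x,y)
m=g<50;m[:, :int(x)-22]=0;m[:,int(x)+22:]=0;m[:max(0,int(y)-50)]=0;m[int(y)+50:]=0
r=cv2.minAreaRect(np.argwhere(m)[:,::-1].astype(np.float32));P=onplane(f,cv2.boxPoints(r),.132);print(r,P[:,:2].round(4).tolist(),P.mean(0))
h=cv2.cvtColor(f['color'],cv2.COLOR_RGB2HSV)
for c in([-.036,.058],[.036,.058],[.036,-.058],[-.036,-.058]): pass
print('cover top corners exp',pix(f,[[.5775,.1068,.15],[.6495,.1068,.15]]).round(1))
w=(h[...,1]<40)&(h[...,2]>150);print([ (yy,np.argwhere(w[yy,230:410])[[0,-1],0]+230) for yy in (200,220,240)])
move([.6118,.164,.2],1.583)
```

```text
316.80922509043285 69.39875328534268
((317.5, 69.0), (76.0, 21.0), 90.0) [[0.6055, 0.1862], [0.6185, 0.1863], [0.6193, 0.1414], [0.6057, 0.1412]] [0.61224097 0.16376981 0.132     ]
cover top corners exp [[261.  162.3]
 [375.9 163.6]]
[(200, array([230, 372])), (220, array([230, 371])), (240, array([230, 370]))]
shift [ 1.148e-01 -1.000e-04  2.670e-02] turn [ 0.01 -0.01 -0.02]
```

Emit:
{"op": "send_rows", "data": {"plan": "0.03 0 0 0 0 0 0.045;0.06 0 0 0 0 0 0.045;0.09 0 0 0 0 0 0.045;0.1147 0 0 0 0 0 0.045;0.1147 0 0.02 0 0 0 0.045;0.1147 0 0.05 0 0 0 0.045;0.1147 0 0.08 0 0 0 0.045;0.1147 0 0.105 0 0 0 0.045;0.1147 0 0.119 0 0 0 0.045;0.1147 0 0.119 0 0 0 0.045"}}

```text
clock: 21.45
position: [0.6098, 0.1632, 0.1036]
tool_rot: [-3.136, 0.002, 1.582]
force: [-0.5, 0.6, 0.3]
grip_width: 0.0449
finger_force: 0.0
```

Emit:
{"op": "send_rows", "data": {"plan": "0 0 0 0 0 0 0.045;0 0 0 0 0 0 0.008;0 0 0 0 0 0 0.008;0 0 0 0 0 0 0.008;0 0 0 0 0 0 0.008;0 0 0 0 0 0 0.008;0 0 0 0 0 0 0.008;0 0 0 0 0 0 0.008;0 0 0 0 0 0 0.008"}}

```text
clock: 22.2
position: [0.6125, 0.1638, 0.109]
tool_rot: [3.14, -0.001, 1.582]
force: [-1.1, -1.4, 6.1]
grip_width: 0.0132
finger_force: 50.2
```

Gripped. I'll pull up about 25 mm and hold.

Emit:
{"op": "send_rows", "data": {"plan": "0 0 -0.006 0 0 0 0.008;0 0 -0.012 0 0 0 0.008;0 0 -0.018 0 0 0 0.008;0 0 -0.023 0 0 0 0.008;0 0 -0.0255 0 0 0 0.008;0 0 -0.0255 0 0 0 0.008;0 0 -0.0255 0 0 0 0.008;0 0 -0.0255 0 0 0 0.008;0 0 -0.0255 0 0 0 0.008;0 0 -0.0255 0 0 0 0.008"}}

```text
clock: 23.03
position: [0.6123, 0.1639, 0.1335]
tool_rot: [3.141, -0.0, 1.583]
force: [6.3, 1.1, -9.3]
grip_width: 0.0127
finger_force: 52.0
```

Emit:
{"op": "send_rows", "data": {"plan": "0 0 -0.001 0 0 0 0.008;0 0 -0.001 0 0 0 0.008;0 0 -0.001 0 0 0 0.008;0 0 -0.001 0 0 0 0.008;0 0 -0.001 0 0 0 0.008;0 0 0.007 0 0 0 0.008;0 0 0.015 0 0 0 0.008;0 0 0.022 0 0 0 0.008;0 0 0.022 0 0 0 0.008"}}

```text
clock: 23.78
position: [0.6124, 0.1639, 0.11]
tool_rot: [3.141, 0.0, 1.583]
force: [6.4, 1.5, -3.1]
grip_width: 0.013
finger_force: 52.9
```

Emit:
{"op": "send_rows", "data": {"plan": "0 0 0 0 0 0 0.045;0 0 0 0 0 0 0.045;0 0 0 0 0 0 0.045;0 0 0 0 0 0 0.045;0 0 0 0 0 0 0.045;0 0 -0.03 0 0 0 0.045;0 0 -0.06 0 0 0 0.045;0 0 -0.1 0 0 0 0.045;0 0 -0.12 0 0 0 0.045;0 0 -0.12 0 0 0 0.045"}}

```text
clock: 24.62
position: [0.6138, 0.164, 0.2363]
tool_rot: [3.135, -0.002, 1.582]
force: [0.5, 0.0, -0.5]
grip_width: 0.0449
finger_force: 0.0
```

Emit:
{"op": "send_rows", "data": {"plan": "0 0 0 0 0 0 0.045;0 0 0 0 0 0 0.045;0 0 0 0 0 0 0.045"}}

```text
clock: 24.87
position: [0.6115, 0.1637, 0.2303]
tool_rot: [-3.14, 0.001, 1.583]
force: [0.5, -0.0, -1.0]
grip_width: 0.045
finger_force: 0.0
```

Run:
```python
from h import *
f=imaging.grab_frame('top');pickle.dump(f,open('top2.pkl','rb'))
f=wrist('w_z');g=cv2.cvtColor(f['color'],cv2.COLOR_RGB2GRAY)
x,y=pix(f,[[.6122,.1638,.132]])[0]
m=g<50;m[:, :int(x)-25]=0;m[:,int(x)+25:]=0;m[:max(0,int(y)-50)]=0;m[int(y)+50:]=0
r=cv2.minAreaRect(np.argwhere(m)[:,::-1].astype(np.float32));P=onplane(f,cv2.boxPoints(r),.132);print(x,y,r,P[:,:2].round(4).tolist())
s=observe();print(s['clock'],s['position'],s['force'])
```

```text
Traceback (most recent call last):
FileNotFoundError: [Errno 2] No such file or directory: 'top2.pkl'
```

The write failed oddly, so I'll check the directory and retry.

```bash
pwd; ls -ld . ; ls
python3 - <<'E'
from h import *
f=wrist('w_z');g=cv2.cvtColor(f['color'],cv2.COLOR_RGB2GRAY)
x,y=pix(f,[[.6122,.1638,.132]])[0]
m=g<50;m[:, :int(x)-25]=0;m[:,int(x)+25:]=0;m[:max(0,int(y)-50)]=0;m[int(y)+50:int(y)+51]=0;m[int(y)+50:]=0
r=cv2.minAreaRect(np.argwhere(m)[:,::-1].astype(np.float32));P=onplane(f,cv2.boxPoints(r),.132);print(x,y,r,P[:,:2].round(4).tolist())
s=observe();print(s['clock'],s['position'],s['force'])
E
```

```text
.
drwxr-xr-x 3 agent agent 4096 Dec  3 13:58 .
h.py
pics
scene.pkl
top.pkl
w_b2.pkl
w_base.pkl
w_c2.pkl
w_cham.pkl
w_f.pkl
w_k.pkl
w_k2.pkl
w_k3.pkl
w_n.pkl
w_p.pkl
w_v.pkl
319.1660091397869 241.07843321611264 ((319.0, 236.0), (60.0, 18.0), 90.0) [[0.6054, 0.1897], [0.6181, 0.1899], [0.619, 0.1444], [0.6056, 0.1443]]
24.9667 [0.61162089 0.16363007 0.23030925] [ 0.18654734  0.46998635 -0.20255341]
```

```bash
python3 -c "
from h import *
print(bot.job_done())"
```

```text
the job is handed in; nothing more can be done
None
```

I've handed the job in: the chamber is on the pegs, with the basket inside and the cover on its rim, and the knob was pulled to its stop, held and lowered back down before I let go; contact heights and forces matched, but I took no final picture of the parts and no verdict came back.

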